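# Open the wax pot in the carving shop

### The job

Unscrew the yellow cap from its wax pot: turn it counter-clockwise a little over two turns, until the thread lets go, then lift it clear and set it down upright, bar on top, in the middle of the round cork mat. Do not knock over the oil bottle.

Things in the scene. Friction and masses are not known exactly. Their poses are not given: they have to be found in the camera images.
- wax_cap_mid (a point): Loose yellow screw cap, 66 mm round, 101 mm high, about 0.18 kg. On its top a bar 104 long, 14 wide, 30 high, centred, 19 mm past the rim at each end. Point: on the axis, half-way up: 50.5 mm above the skirt's edge, 20.5 under the round top face, 50.5 under the bar's top. x along the bar, z up. It spins at a light push (grip the bar or sweep it round with closed fingertips) and stays where left.
- wax_pot: Aluminium pot under the yellow cap, 90 mm round, fixed; origin on its axis at bench height, z up. Cap closed: the cap's point is 107 mm up. Right-hand thread, not tight: 9 mm rise a turn, lets go after 2 turns; stop at 2.05 to 2.35, further on it drops back. Neck top 120.5 mm up; 64 mm of rise clears it. Fixed twin pots with blue and green caps stand 160 mm or more away in the same row along y.
- cork_mat: Round cork mat, 124 mm in diameter, 4 mm thick, fixed to the bench nearer the robot than the pots. Origin at the centre of its underside, on the bench.
- oil_bottle: Upright amber glass oil bottle with a black stopper, loose, 64 mm in diameter, 150 mm high, a bystander to the left (+y) of the mat. Origin at the centre of its underside, z up.
There are look-alikes about, which are no part of the job. What is shaped like the part that bears wax_cap_mid but purple is not meant.

How it is judged:
By the outcome, as a careful person would: the job done as asked, in the order asked, and still so for the second after the job is handed in, with the robot touching nothing.
It also fails if it takes over 72 s, if anything falls off the work surface, if the arm or the gripper's body presses on something with over 40 N, if the wrist force passes 120 N, or if a joint passes its speed limit or range.

### The arm

A 6-joint arm with a two-finger parallel gripper is mounted at the origin on the work surface. World frame = base frame: x ahead of the robot, y to its left, z up, the work surface at z = 0. Lengths are in m, angles in rad, forces in N, time in s.
With the tool pointing down it reaches from about 0.35 to 0.975 m from the base axis. Payload 4.9 kg.
Tool frame: the origin (TCP) lies at the very end of the fingers, on their centre line; the grasp point (between the pads) lies 19 mm behind it (manip.grip_depth is the distance from the TCP to the grasp point, in m); z points along the fingers, x is the direction in which the jaws open and shut, and the axes are right-handed (so a half turn about z gives the same grasp; the last joint's range is limited). The gripper opens to 85 mm and grips with 20 to 120 N. Pads are 22 mm wide; open, the fingers measure 114 mm over their backs; the gripper's body (76 mm by 85 mm) begins 54 mm behind the grasp point. The pads swing forward as they close: fully open they stand 13 mm farther back than shut.
Start: joints at [-1.434, 0.053, 1.613, -0, 1.476, -0.119], TCP at [0.158, -0.605, 0.211] pointing down, gripper open.
Joint ranges: [-3.01, 3.01], [-1.01, 2.22], [0.06, 2.58], [-1.02, 4.17], [0.09, 2.62], [-3.14, 3.14]. Speed limits (rad/s): [2.57, 2.57, 3.14, 3.14, 3.14, 3.14].

### API

Orientations are given as a unit quaternion [w, x, y, z].
In Python, from plant import manip gives the robot as it stands. The module is installed in compiled form; this text tells all that it offers.
- The arm moves only by the shell command python3 -m crank 'ROWS' [OPENING]. ROWS is JSON, a list of rows, each a list of 4 numbers: the shift along the tool's x, y, z in cm, then the turn about the tool's z in units of 6 degrees (1.0 is 6 degrees). A call has 1 to 10 rows; each row shifts and turns the commanded pose from where the row before left it, along the tool's axes as they then stand; what a row does not reach is not made up. A row lasts 1/12 s, in which the tool goes at most 41.7 mm and 7.16 degrees, less where a joint would pass 70% of its speed; a pose out of reach is approached as far as the arm can. A call with a gripper value outside its range is refused whole. OPENING is the opening, from 0 (shut) to 1 (fully open), set as the call begins (- or left out, the last holds). The fingers move at their own pace and stop on an object; the grip force is fixed at half the most. Time passes only in rows, so rows that do not move let the fingers close. It gives the time, the measured TCP pose, the force and the opening at its end, in the units of the state.
- manip.state(): the state, without advancing time (a new reading comes with each control period).
- manip.grab_frame(name): name is "side" or "top"; returns a dict with "img" (480x640x3 uint8, red, green, blue), "intrinsics" (3x3 intrinsics, pixels), "position" and "orientation" of the camera in the world. Camera axes: x right, y up, looking along -z (the intrinsics and any distortion apply to the point x, -y, -z); pixel columns grow to the right and rows downward; lengths in m; the calibration is good to about 2 mm. A picture is of the moment at which its call begins. There is no depth.
- manip.job_done(): hands the job in, once; it reports no verdict.
The state is a dict: "time": time; "joint_pos": joint angles; "joint_vel": joint speeds; "joint_efforts": joint torques, N m; "tool_pos": TCP position; "tool_rot": TCP orientation; "contact_force": force on the tool from outside, world axes, zero at the start; "ft_torque": the same for the moment, N m; "gripper_width": opening from 0.0 (shut) to 1.0 (fully open).
Only numpy, scipy, OpenCV 4.12 (cv2) and the standard library are available. Lean on these libraries where they do the work, as an engineer would, in place of code of your own. Each camera call takes 0.05 s, during which the arm holds its last target.

## Working session

There is one attempt and no reset: what is moved stays moved. The work goes in short steps, Python scripts to look and compute and a shell command to move; the robot and the scene stay as the last step left them, time stands still between calls to the robot, and variables do not carry over. Pictures are saved under pics/ and viewed, and the job is handed in when it is done.

```bash
mkdir -p pics; cat > h.py <<'E'
import numpy as np,cv2
from scipy.spatial.transform import Rotation as R
from plant import manip
def grab(n,save=None):
    f=manip.grab_frame(n)
    if save: cv2.imwrite('pics/'+save+'.png',f['img'][:,:,::-1])
    np.savez('cam_'+n+'.npz',K=f['intrinsics'],p=f['position'],q=f['orientation'],img=f['img'])
    return f
def rot(q): return R.from_quat([q[1],q[2],q[3],q[0]]).as_matrix()
def load(n):
    return np.load('cam_'+n+'.npz')
def pix2z(n,u,v,z):
    c=load(n);d=np.linalg.inv(c['K'])@[u,v,1];d=rot(c['q'])@[d[0],-d[1],-d[2]]
    return c['p']+d*(z-c['p'][2])/d[2]
def proj(n,P):
    c=load(n);x=rot(c['q']).T@(np.array(P)-c['p']);x=c['K']@[x[0],-x[1],-x[2]];return x[:2]/x[2]
E
python3 - <<'E'
from h import *
for n in('side','top'):
    f=grab(n,n+'0');print({k:(v if k!='img' else 0) for k,v in f.items()})
print(manip.state())
E
```

```text
{'img': 0, 'intrinsics': array([[531.98923214,   0.        , 322.63114373],
       [  0.        , 531.98923214, 234.76892293],
       [  0.        ,   0.        ,   1.        ]]), 'position': array([ 0.55080521, -0.87658381,  0.70270243]), 'orientation': array([ 0.87694182,  0.48020317, -0.01812545, -0.00703022])}
{'img': 0, 'intrinsics': array([[435.61430789,   0.        , 317.39370299],
       [  0.        , 435.61430789, 245.45843623],
       [  0.        ,   0.        ,   1.        ]]), 'position': array([0.55022859, 0.06131684, 0.92527932]), 'orientation': array([ 0.71530497,  0.03251737, -0.00930875, -0.69799339])}
{'time': 0.1, 'joint_pos': array([-1.43396623e+00,  5.32854221e-02,  1.61416737e+00, -1.96757944e-05,
        1.47602803e+00, -1.19034915e-01]), 'joint_vel': array([ 0.00159021, -0.00190172, -0.00449813,  0.0002762 ,  0.00080099,
       -0.00088933]), 'joint_efforts': array([-1.35657894e-03, -3.94906640e+01, -3.71364570e+01, -1.79342046e-04,
        3.90363566e-03,  2.25056795e-05]), 'tool_pos': array([ 0.15806551, -0.60404604,  0.20948299]), 'tool_rot': array([-6.54616415e-04,  7.91543761e-01, -6.11111760e-01, -6.80344419e-04]), 'contact_force': array([-0.49022287,  0.44006786,  0.43623409]), 'ft_torque': array([-0.02264243, -0.00134274,  0.04633989]), 'gripper_width': 1.0025434779520286}
```

View pics/side0.png

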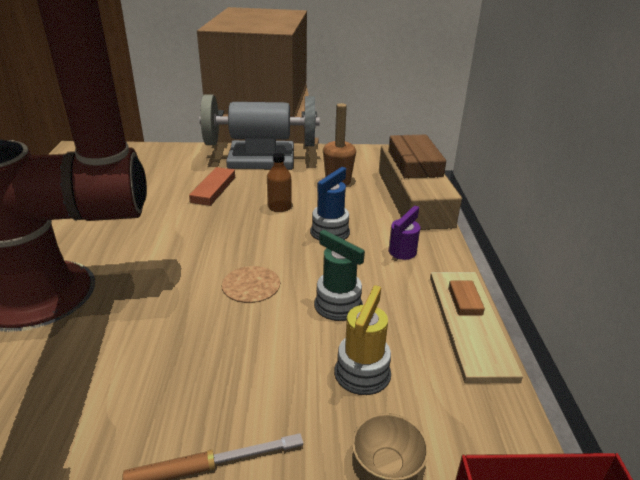

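View pics/top0.png

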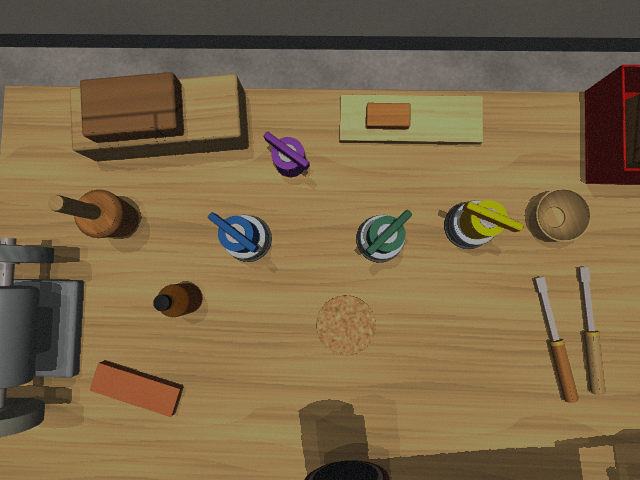

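The side view shows the yellow cap at about (367,335), the mat at (251,284) and the bottle at (280,190). In the top view the cap is at about (490,218), the mat at (346,325) and the bottle at (177,300). I'll enlarge these next.

```bash
python3 - <<'E'
from h import *
t=load('top')['img'][:,:,::-1];s=load('side')['img'][:,:,::-1]
a=cv2.resize(t[180:270,430:540],None,fx=5,fy=5,interpolation=2)
b=cv2.resize(s[275:400,320:410],None,fx=4,fy=4,interpolation=2)
cv2.imwrite('pics/ct.png',a);cv2.imwrite('pics/cs.png',b)
# mat
for n,im in(('top',t),('side',s)): pass
E
```

```text
(no output)
```

View pics/ct.png

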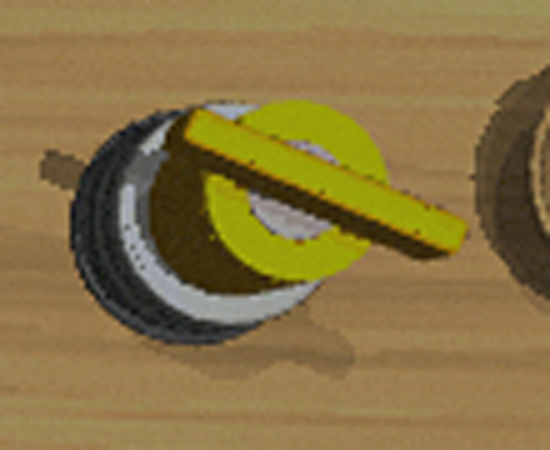

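View pics/cs.png

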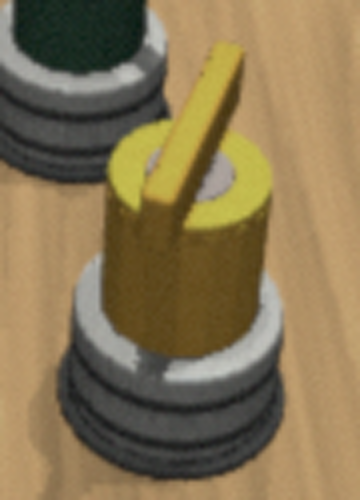

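```bash
python3 - <<'E'
from h import *
np.set_printoptions(precision=4,suppress=True)
l=pix2z('top',468.6,205.4,.1575);r=pix2z('top',522.6,227,.1575)
print(l,r,(l+r)/2,np.linalg.norm(l-r),np.degrees(np.arctan2(*(l-r)[1::-1])))
print('disc',pix2z('top',489.4,218,.1275))
# side: disc ellipse ~ crop (190,175)/4 ; bar ends
print('disc side',pix2z('side',320+190/4,275+176/4,.1275))
for n,lo in(('top',(300,280,390,370)),('side',(215,260,285,305))):
    im=load(n)['img'].astype(int);x0,y0,x1,y1=lo
    c=im[y0:y1,x0:x1].astype(np.uint8)
    lab=cv2.cvtColor(c,cv2.COLOR_RGB2LAB).astype(int)
    m=((lab[...,1]>139)).astype(np.uint8)
    m=cv2.morphologyEx(m,2+0,np.ones((3,3))) ; m=cv2.morphologyEx(m,3,np.ones((7,7)))
    k,lb,st,ce=cv2.connectedComponentsWithStats(m);i=1+st[1:,4].argmax()
    print(n,st[i],ce[i]+[x0,y0],pix2z(n,*(ce[i]+[x0,y0]),.004))
    e=st[i];print(np.linalg.norm(pix2z(n,x0+e[0],0+ce[i][1]+y0,.004)-pix2z(n,x0+e[0]+e[2],ce[i][1]+y0,.004)))
for h in(.15,): print('bottle',pix2z('top',163,302,h))
s=manip.state();print(s['tool_pos'],rot(s['tool_rot']))
E
```

```text
[ 0.6721 -0.1768  0.1575] [ 0.6361 -0.2701  0.1575] [ 0.6541 -0.2235  0.1575] 0.10009488076259285 68.893382112689
disc [ 0.6546 -0.2236  0.1275]
disc side [ 0.657  -0.2286  0.1275]Traceback (most recent call last):
  File "<stdin>", line 14, in <module>
ValueError: attempt to get argmax of an empty sequence
```

```bash
python3 - <<'E'
from h import *
np.set_printoptions(precision=4,suppress=True)
def draw(c,yaw,mat):
  out=[]
  for n,(x0,y0,x1,y1),k in(('top',(430,180,540,270),4),('side',(320,275,410,400),4),('top',(305,285,390,365),4),('side',(215,260,285,305),5)):
    im=cv2.resize(load(n)['img'][y0:y1,x0:x1,::-1],None,fx=k,fy=k,interpolation=2)
    def poly(P): 
        q=np.array([(proj(n,p)-[x0,y0]+.5)*k-.5 for p in P]);cv2.polylines(im,[np.int32(q*8)],True,(255,0,255),1,16,3)
    th=np.linspace(0,2*np.pi,60)[:-1]
    ring=lambda c,r,z:[(c[0]+r*np.cos(t),c[1]+r*np.sin(t),z) for t in th]
    poly(ring(c,.033,.1275));poly(ring(c,.045,0));poly(ring(mat,.062,.004))
    u=np.array([np.cos(yaw),np.sin(yaw)]);v=np.array([-u[1],u[0]])
    poly([(*(np.array(c)+a*.052*u+b*.007*v),.1575) for a,b in((1,1),(1,-1),(-1,-1),(-1,1))])
    out.append(im)
  H=500
  W=lambda a:cv2.copyMakeBorder(a,0,H-a.shape[0],0,0,0)
  cv2.imwrite('pics/ov1.png',np.hstack([W(out[0])[:, :],W(out[1])])[:, :800]);cv2.imwrite('pics/ov2.png',np.hstack([W(out[2]),W(out[3])]))
m=pix2z('top',346.5,325,.004);print(m,pix2z('side',251,284,.004))
draw((.655,-.225),np.radians(69),m[:2])
E
```

```text
[0.4392 0.0271 0.004 ] [0.4431 0.0213 0.004 ]
```

View pics/ov1.png

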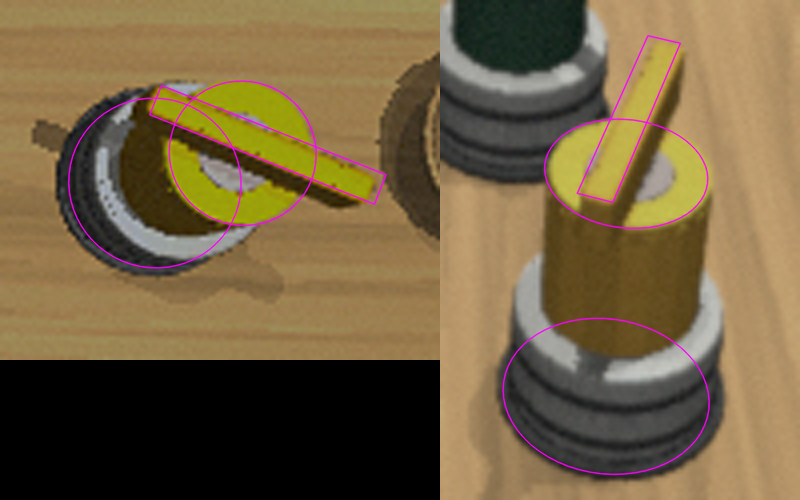

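View pics/ov2.png

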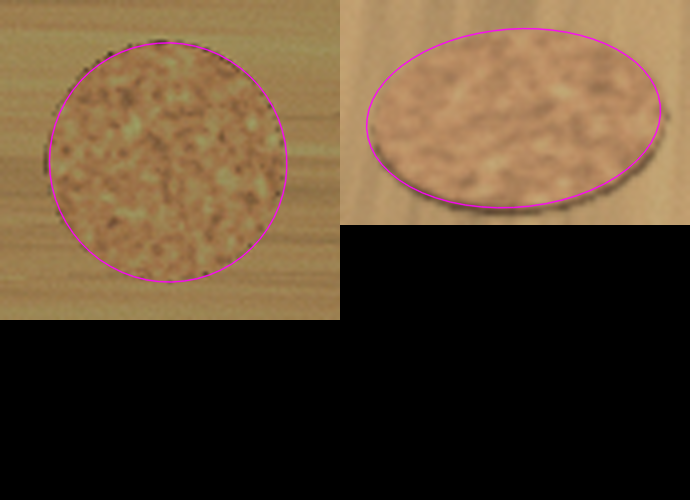

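```bash
cat >> h.py <<'E'
def stat(tx=None,ty=None,tz=None,yaw=None):
    s=manip.state();M=rot(s['tool_rot']);p=s['tool_pos']
    y=np.degrees(np.arctan2(M[1,0],M[0,0]))
    print('t',round(s['time'],2),'p',p.round(4),'yaw',round(y,1),'tz',M[:,2].round(3),'j6',round(np.degrees(s['joint_pos'][5]),1),'j1',round(np.degrees(s['joint_pos'][0]),1),'F',s['contact_force'].round(1),'T',s['ft_torque'].round(2),'g',round(s['gripper_width'],3))
    if tx is not None:
        d=M.T@(np.array([tx,ty,tz])-p);print('need cm',(d*100).round(2))
    if yaw is not None:
        print('turn units (neg=ccw)',[round(((y-yaw+k+180)%360-180)/6,2) for k in(0,180)])
E
python3 -c "
from h import *
stat(.656,-.225,.25,-21)"; python3 -m crank '[[0,0,-2,0],[0,0,-2,1]]'; python3 -c "
from h import *
stat(.656,-.225,.25,-21)"
```

```text
t 0.1 p [ 0.1581 -0.604   0.2095] yaw -75.3 tz [-0.     0.002 -1.   ] j6 -6.8 j1 -82.2 F [-0.5  0.4  0.4] T [-0.02 -0.    0.05] g 1.003
need cm [-24.08 -57.77  -3.99]
turn units (neg=ccw) [np.float64(-9.06), np.float64(20.94)]
time: 0.27
tool_pos: [0.1579, -0.6031, 0.2481]
tool_rot: [-0.002, 0.758, -0.652, -0.002]
contact_force: [0.9, -0.0, 0.4]
gripper_width: 0.999
t 0.27 p [ 0.1579 -0.6031  0.2481] yaw -81.4 tz [-0.001  0.005 -1.   ] j6 -0.7 j1 -82.2 F [ 0.9 -0.   0.4] T [-0.04 -0.04 -0.03] g 0.999
need cm [-2.998e+01 -5.488e+01 -2.000e-02]
turn units (neg=ccw) [np.float64(-10.07), np.float64(19.93)]
```

```bash
python3 -m crank '[[-1.5,-2.74,0,0],[-1.5,-2.74,0,0],[-1.5,-2.74,0,0],[-1.5,-2.74,0,0],[-1.5,-2.74,0,0],[-1.5,-2.74,0,0],[-1.5,-2.74,0,0],[-1.5,-2.74,0,0],[-1.5,-2.74,0,0],[-1.5,-2.74,0,0]]' 0.5 >/dev/null;  python3 -m crank '[[-1.5,-2.74,0,0],[-1.5,-2.74,0,0],[-1.5,-2.74,0,0],[-1.5,-2.74,0,0],[-1.5,-2.74,0,0],[-1.5,-2.74,0,0],[-1.5,-2.74,0,0],[-1.5,-2.74,0,0],[-1.5,-2.74,0,0],[-1.5,-2.74,0,0]]' >/dev/null
python3 -m crank '[[0,0,0,-1.01],[0,0,0,-1.01],[0,0,0,-1.01],[0,0,0,-1.01],[0,0,0,-1.01],[0,0,0,-1.01],[0,0,0,-1.01],[0,0,0,-1.01],[0,0,0,-1.01],[0,0,0,-1.01]]' >/dev/null; python3 -c "
from h import *
stat(.656,-.225,.18,-21)"
```

```text
t 2.77 p [ 0.6544 -0.2254  0.2498] yaw -20.4 tz [-0.001  0.001 -1.   ] j6 -4.7 j1 -25.2 F [0.9 0.3 0.3] T [-0.02  0.04 -0.  ] g 0.5
need cm [ 0.14 -0.1   6.98]
turn units (neg=ccw) [np.float64(0.09), np.float64(-29.91)]
```

```bash
python3 -m crank '[[0.1,-0.1,0,1.1],[0,0,0,1.1],[0,0,0,1.1],[0,0,0,1.1],[0,0,0,1.1],[0,0,0,1.1],[0,0,0,1.1],[0,0,0,1.1],[0,0,0,1.1],[0,0,0,1.1]]' >/dev/null; python3 -m crank '[[0,0,0,1.1],[0,0,0,1.1],[0,0,0,1.1],[0,0,0,1.1],[0,0,0,1.1],[0,0,0,1.1],[0,0,0,1.1],[0,0,0,1.1],[0,0,0,1.1],[0,0,0,1.1]]' >/dev/null; python3 -m crank '[[0,0,1,1.1],[0,0,1,1.1],[0,0,1,1.1],[0,0,1,1.1],[0,0,1,1.1],[0,0,1,1.1],[0,0,1,1.1],[0,0,0,0.3],[0,0,0,0]]' >/dev/null; python3 -c "
from h import *
stat(.656,-.225,.132,159)
grab('side','s1');grab('top','t1')
a=cv2.resize(load('side')['img'][220:400,300:440,::-1],None,fx=3,fy=3,interpolation=2)
b=cv2.resize(load('top')['img'][140:290,420:560,::-1],None,fx=3,fy=3,interpolation=2)
b=cv2.copyMakeBorder(b,0,90,0,0,0)
cv2.imwrite('pics/c1.png',np.hstack([a,b[:540,:380]]))
"
```

```text
t 5.18 p [ 0.6551 -0.2246  0.1785] yaw 159.2 tz [-0.003  0.001 -1.   ] j6 175.7 j1 -25.1 F [-0.5  1.   0.1] T [-0.01  0.02 -0.05] g 0.5
need cm [-0.12 -0.01  4.65]
turn units (neg=ccw) [np.float64(0.04), np.float64(-29.96)]
```

View pics/c1.png

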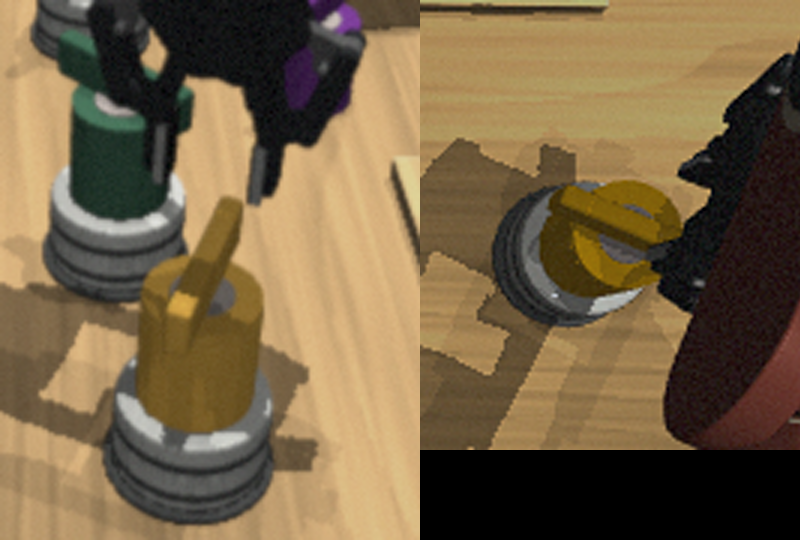

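The bar, at about crop (208,262), lies between the two finger tips at (160,180) and (258,195). I'll descend and close.

```bash
python3 -m crank '[[-0.1,0,1,0],[0,0,1,0],[0,0,1,0],[0,0,1,0],[0,0,0.6,0],[0,0,0,0]]'; python3 -m crank '[[0,0,0,0],[0,0,0,0],[0,0,0,0],[0,0,0,0],[0,0,0,0],[0,0,0,0]]' 0 >/dev/null; python3 -c "
from h import *
stat(.656,-.225,.132,159)"
```

```text
time: 5.78
tool_pos: [0.6555, -0.2247, 0.1313]
tool_rot: [-0.002, 0.18, 0.984, 0.001]
contact_force: [-1.1, 0.0, -0.5]
gripper_width: 0.502
t 6.28 p [ 0.6573 -0.2255  0.1354] yaw 159.3 tz [ 0.001 -0.    -1.   ] j6 175.7 j1 -25.1 F [-0.4 -0.3  0.5] T [0.02 0.11 0.01] g 0.116
need cm [0.14 0.   0.34]
turn units (neg=ccw) [np.float64(0.04), np.float64(-29.96)]
```

```bash
python3 -m crank '[[0,0,0,0],[0,0,0,0],[0,0,0,0],[0,0,0,0]]' >/dev/null; python3 -c "
from h import *
stat(.656,-.225,.132,159)
grab('side','s2')
a=cv2.resize(load('side')['img'][220:400,300:440,::-1],None,fx=3,fy=3,interpolation=2)
cv2.imwrite('pics/c2.png',a)
"
```

```text
t 6.62 p [ 0.6573 -0.2255  0.1353] yaw 159.3 tz [ 0.001 -0.    -1.   ] j6 175.7 j1 -25.1 F [-0.4  0.6  4.4] T [0.01 0.06 0.03] g 0.11
need cm [0.14 0.   0.33]
turn units (neg=ccw) [np.float64(0.04), np.float64(-29.96)]
```

View pics/c2.png

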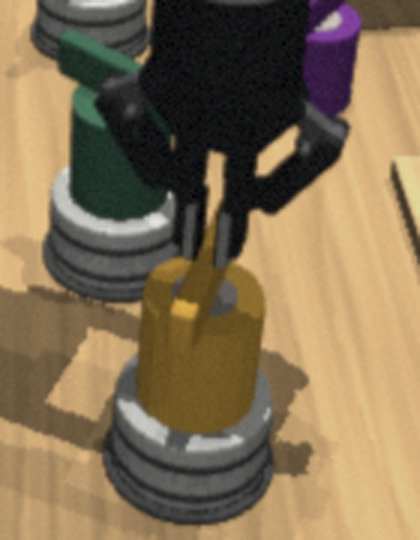

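```bash
python3 -m crank '[[0,0,-0.01,-0.5],[0,0,-0.01,-0.5],[0,0,-0.015,-1],[0,0,-0.015,-1]]' ; python3 -c "
from h import *
stat()"
```

```text
time: 7.0
tool_pos: [0.6574, -0.2256, 0.1358]
tool_rot: [0.001, 0.021, 1.0, -0.0]
contact_force: [-0.1, -0.1, 2.9]
gripper_width: 0.112
t 7.0 p [ 0.6574 -0.2256  0.1358] yaw 177.5 tz [ 0.001 -0.001 -1.   ] j6 157.4 j1 -25.1 F [-0.1 -0.1  2.9] T [ 0.02 -0.   -0.03] g 0.112
```

```bash
python3 -m crank '[[0,0,-0.0165,-1.1],[0,0,-0.0165,-1.1],[0,0,-0.0165,-1.1],[0,0,-0.0165,-1.1],[0,0,-0.0165,-1.1],[0,0,-0.0165,-1.1],[0,0,-0.0165,-1.1],[0,0,-0.0165,-1.1],[0,0,-0.0165,-1.1],[0,0,-0.0165,-1.1]]' ; python3 -c "
from h import *
stat()
grab('side','s3')
a=cv2.resize(load('side')['img'][220:400,300:440,::-1],None,fx=3,fy=3,interpolation=2)
cv2.imwrite('pics/c3.png',a)
"
```

```text
time: 7.83
tool_pos: [0.6576, -0.2255, 0.1375]
tool_rot: [0.001, -0.527, 0.85, -0.001]
contact_force: [-0.1, -0.0, 4.2]
gripper_width: 0.111
t 7.83 p [ 0.6576 -0.2255  0.1375] yaw -116.4 tz [ 0.002 -0.    -1.   ] j6 91.4 j1 -25.1 F [-0.1 -0.   4.2] T [ 0.06 -0.06 -0.02] g 0.111
```

View pics/c3.png

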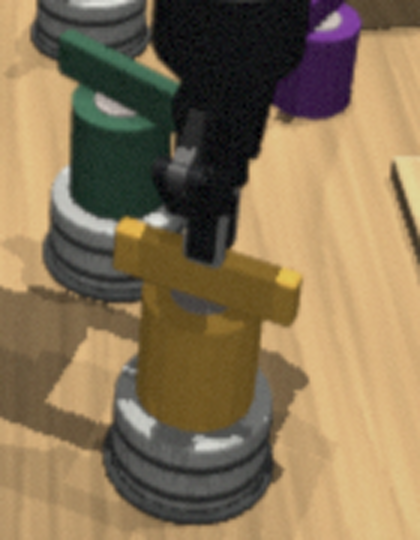

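The bar has turned with the fingers: it now runs from (130,235) to (285,290) in the crop, and the fingers are centred at (208,240). Carrying on.

```bash
python3 -m crank '[[0,0,-0.0165,-1.1],[0,0,-0.0165,-1.1],[0,0,-0.0165,-1.1],[0,0,-0.0165,-1.1],[0,0,-0.0165,-1.1],[0,0,-0.0165,-1.1],[0,0,-0.0165,-1.1],[0,0,-0.0165,-1.1],[0,0,-0.0165,-1.1],[0,0,-0.0165,-1.1]]' ; python3 -m crank '[[0,0,-0.0165,-1.1],[0,0,-0.0165,-1.1],[0,0,-0.0165,-1.1],[0,0,-0.0165,-1.1],[0,0,-0.0165,-1.1],[0,0,-0.0165,-1.1],[0,0,-0.0165,-1.1],[0,0,-0.0165,-1.1],[0,0,-0.0165,-1.1],[0,0,-0.0165,-1.1]]' ;python3 -m crank '[[0,0,-0.0165,-1.1],[0,0,-0.0165,-1.1],[0,0,-0.0165,-1.1],[0,0,-0.0165,-1.1],[0,0,-0.0165,-1.1],[0,0,-0.0165,-1.1],[0,0,-0.0165,-1.1],[0,0,-0.0165,-1.1],[0,0,-0.0165,-1.1],[0,0,-0.0165,-1.1]]' ;python3 -m crank '[[0,0,-0.0165,-1.1],[0,0,-0.0165,-1.1],[0,0,-0.0165,-1.1],[0,0,-0.0165,-1.1],[0,0,-0.0165,-1.1],[0,0,-0.0165,-1.1],[0,0,-0.0165,-1.1],[0,0,-0.0165,-1.1],[0,0,-0.0165,-1.1]]' ;python3 -c "
from h import *
stat()"
```

```text
time: 8.72
tool_pos: [0.6573, -0.2247, 0.139]
tool_rot: [-0.001, 0.904, -0.427, 0.0]
contact_force: [-0.6, 3.2, 3.9]
gripper_width: 0.112
time: 9.55
tool_pos: [0.6569, -0.2245, 0.1406]
tool_rot: [-0.001, 0.991, 0.134, -0.0]
contact_force: [-2.2, 2.6, 5.8]
gripper_width: 0.114
time: 10.38
tool_pos: [0.6568, -0.225, 0.1423]
tool_rot: [-0.0, 0.758, 0.652, -0.0]
contact_force: [-2.2, 1.7, 5.6]
gripper_width: 0.11
time: 11.13
tool_pos: [0.657, -0.2255, 0.1438]
tool_rot: [0.0, 0.335, 0.942, -0.0]
contact_force: [-2.0, 0.3, 3.8]
gripper_width: 0.115
t 11.13 p [ 0.657  -0.2255  0.1438] yaw 140.8 tz [ 0. -0. -1.] j6 -165.9 j1 -25.1 F [-2.   0.3  3.8] T [ 0.03  0.29 -0.05] g 0.115
```

```bash
python3 -m crank '[[0,0,0,0],[0,0,0,0],[0,0,0,0],[0,0,-1,0],[0,0,-1,0],[0,0,-1,0],[0,0,-1,0],[0,0,0,1.1],[0,0,0,1.1],[0,0,0,1.1]]' 0.5; python3 -m crank '[[0,0,0,1.1],[0,0,0,1.1],[0,0,0,1.1],[0,0,0,1.1],[0,0,0,1.1],[0,0,0,1.1],[0,0,0,1.1],[0,0,0,1.1],[0,0,0,1.1],[0,0,0,1.1]]' >/dev/null;python3 -m crank '[[0,0,0,1.1],[0,0,0,1.1],[0,0,0,1.1],[0,0,0,1.1],[0,0,0,1.1],[0,0,0,1.1],[0,0,0,1.1],[0,0,0,1.1],[0,0,0,1.1],[0,0,0,1.1]]' >/dev/null;python3 -m crank '[[0,0,0,1.1],[0,0,0,1.1],[0,0,0,1.1],[0,0,0,1.1],[0,0,0,0.3],[0,0,0,0]]' ;python3 -c "
from h import *
stat(.657,-.225,.144,140.8)
grab('side','s4')
a=cv2.resize(load('side')['img'][220:400,300:440,::-1],None,fx=3,fy=3,interpolation=2)
cv2.imwrite('pics/c4.png',a)"
```

```text
time: 11.97
tool_pos: [0.6576, -0.2257, 0.1854]
tool_rot: [0.001, 0.496, 0.868, 0.0]
contact_force: [0.5, 0.5, -0.2]
gripper_width: 0.5
time: 14.13
tool_pos: [0.6574, -0.2256, 0.1848]
tool_rot: [0.0, 0.942, -0.337, 0.001]
contact_force: [0.1, 0.3, 0.1]
gripper_width: 0.501
t 14.13 p [ 0.6574 -0.2256  0.1848] yaw -39.4 tz [ 0.002 -0.001 -1.   ] j6 14.3 j1 -25.1 F [0.1 0.3 0.1] T [ 0.01  0.03 -0.  ] g 0.501
need cm [-0.08 -0.01  4.08]
turn units (neg=ccw) [np.float64(29.97), np.float64(-0.03)]
```

View pics/c4.png

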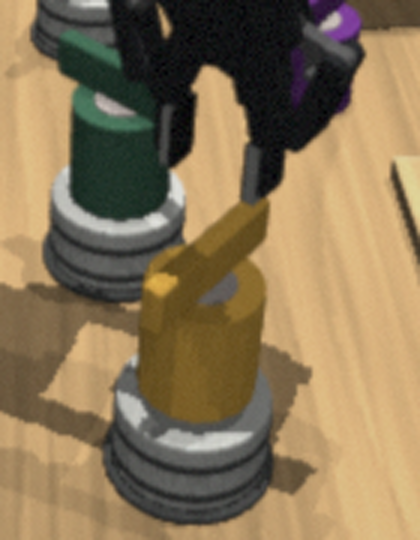

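The cap has risen and the bar, from (160,290) to (265,210), still lies between the open fingers. I'll regrasp.

```bash
python3 -m crank '[[0,0,1,0],[0,0,1,0],[0,0,1,0],[0,0,1,0]]'; python3 -m crank '[[0,0,0,0],[0,0,0,0],[0,0,0,0],[0,0,0,0],[0,0,0,0],[0,0,0,0]]' 0; python3 -m crank '[[0,0,-0.0165,-1.1],[0,0,-0.0165,-1.1],[0,0,-0.0165,-1.1],[0,0,-0.0165,-1.1],[0,0,-0.0165,-1.1],[0,0,-0.0165,-1.1],[0,0,-0.0165,-1.1],[0,0,-0.0165,-1.1],[0,0,-0.0165,-1.1],[0,0,-0.0165,-1.1]]' ;python3 -c "
from h import *
stat()"
```

```text
time: 14.52
tool_pos: [0.6564, -0.2251, 0.1412]
tool_rot: [-0.0, 0.942, -0.337, -0.001]
contact_force: [0.2, 0.9, -1.5]
gripper_width: 0.495
time: 15.02
tool_pos: [0.657, -0.2253, 0.1434]
tool_rot: [-0.0, 0.942, -0.337, -0.0]
contact_force: [-1.6, -0.1, -1.6]
gripper_width: 0.131
time: 15.85
tool_pos: [0.6572, -0.2255, 0.1452]
tool_rot: [0.0, 0.972, 0.233, 0.0]
contact_force: [-1.0, -0.6, -1.3]
gripper_width: 0.129
t 15.85 p [ 0.6572 -0.2255  0.1452] yaw 27.0 tz [ 0.001 -0.001 -1.   ] j6 -52.0 j1 -25.1 F [-1.  -0.6 -1.3] T [-0.01 -0.02 -0.02] g 0.129
```

```bash
python3 -m crank '[[0,0,-0.0165,-1.1],[0,0,-0.0165,-1.1],[0,0,-0.0165,-1.1],[0,0,-0.0165,-1.1],[0,0,-0.0165,-1.1],[0,0,-0.0165,-1.1],[0,0,-0.0165,-1.1],[0,0,-0.0165,-1.1],[0,0,-0.0165,-1.1],[0,0,-0.0165,-1.1]]' >/dev/null; python3 -m crank '[[0,0,-0.0165,-1.1],[0,0,-0.0165,-1.1],[0,0,-0.0165,-1.1],[0,0,-0.0165,-1.1],[0,0,-0.0165,-1.1],[0,0,-0.0165,-1.1],[0,0,-0.0165,-1.1],[0,0,0,0]]' ;python3 -c "
from h import *
stat()"; python3 -m crank '[[0,0,0,0],[0,0,0,0],[0,0,0,0],[0,0,-1,0],[0,0,-1,0],[0,0,-1,0],[0,0,-1,0],[0,0,0,1.1],[0,0,0,1.1],[0,0,0,1.1]]' 0.5; python3 -m crank '[[0,0,0,1.1],[0,0,0,1.1],[0,0,0,1.1],[0,0,0,1.1],[0,0,0,1.1],[0,0,0,1.1],[0,0,0,1.1],[0,0,0,1.1],[0,0,0,1.1],[0,0,0,1.1]]' >/dev/null;python3 -m crank '[[0,0,0,1.1],[0,0,0,1.1],[0,0,0,1.1],[0,0,0,1.1],[0,0,0,1.1],[0,0,0,1.1],[0,0,0,1.1],[0,0,0,1.1],[0,0,0,1.1],[0,0,0,1.1]]' >/dev/null;python3 -m crank '[[0,0,0,1.1],[0,0,0,1.1],[0,0,0,1.1],[0,0,0,1.1],[0,0,0,0.3],[0,0,0,0]]' ;python3 -c "
from h import *
stat()
grab('side','s5')
a=cv2.resize(load('side')['img'][220:400,300:440,::-1],None,fx=3,fy=3,interpolation=2)
cv2.imwrite('pics/c5.png',a)"
```

```text
time: 17.35
tool_pos: [0.6572, -0.2252, 0.1479]
tool_rot: [0.0, 0.35, 0.937, 0.0]
contact_force: [-1.3, 1.7, -1.5]
gripper_width: 0.127
t 17.35 p [ 0.6572 -0.2252  0.1479] yaw 139.0 tz [ 0.001  0.    -1.   ] j6 -164.0 j1 -25.1 F [-1.3  1.7 -1.5] T [ 0.24 -0.02 -0.03] g 0.127
time: 18.18
tool_pos: [0.6576, -0.2257, 0.1898]
tool_rot: [0.001, 0.51, 0.86, 0.0]
contact_force: [0.4, -0.4, -1.1]
gripper_width: 0.496
time: 20.35
tool_pos: [0.6574, -0.2256, 0.1892]
tool_rot: [0.0, 0.936, -0.352, 0.001]
contact_force: [-0.1, 0.1, -0.4]
gripper_width: 0.501
t 20.35 p [ 0.6574 -0.2256  0.1892] yaw -41.2 tz [ 0.002 -0.001 -1.   ] j6 16.1 j1 -25.1 F [-0.1  0.1 -0.4] T [ 0.03 -0.04 -0.01] g 0.501
```

View pics/c5.png

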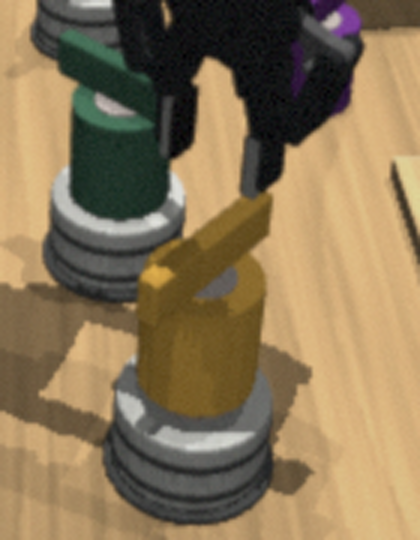

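```bash
python3 -m crank '[[0,0,1,0],[0,0,1,0],[0,0,1,0],[0,0,1,0]]' >/dev/null; python3 -m crank '[[0,0,0,0],[0,0,0,0],[0,0,0,0],[0,0,0,0],[0,0,0,0],[0,0,0,0]]' 0; python3 -m crank '[[0,0,-0.0165,-1.1],[0,0,-0.0165,-1.1],[0,0,-0.0165,-1.1],[0,0,-0.0165,-1.1],[0,0,-0.0165,-1.1],[0,0,-0.0165,-1.1],[0,0,-0.0165,-1.1],[0,0,-0.0165,-1.1],[0,0,-0.0165,-1.1],[0,0,-0.0165,-1.1]]'  >/dev/null; python3 -m crank '[[0,0,-0.0165,-1.1],[0,0,-0.0165,-1.1],[0,0,-0.0165,-1.1],[0,0,-0.0165,-1.1],[0,0,-0.0165,-1.1],[0,0,-0.0165,-1.1],[0,0,-0.0165,-1.1],[0,0,-0.0165,-1.1],[0,0,-0.0165,-1.1],[0,0,-0.0165,-1.1]]' ; python3 -m crank '[[0,0,-0.0165,-1.1],[0,0,-0.0165,-1.1],[0,0,-0.0165,-1.1],[0,0,-0.0165,-1.1],[0,0,-0.0165,-1.1],[0,0,-0.0165,-1.1],[0,0,-0.0165,-1.1],[0,0,0,0]]' ;python3 -c "
from h import *
stat()"; python3 -m crank '[[0,0,0,0],[0,0,0,0],[0,0,0,0],[0,0,-1,0],[0,0,-1,0],[0,0,-1,0],[0,0,-1,0],[0,0,0,1.1],[0,0,0,1.1],[0,0,0,1.1]]' 0.5 >/dev/null; python3 -m crank '[[0,0,0,1.1],[0,0,0,1.1],[0,0,0,1.1],[0,0,0,1.1],[0,0,0,1.1],[0,0,0,1.1],[0,0,0,1.1],[0,0,0,1.1],[0,0,0,1.1],[0,0,0,1.1]]' >/dev/null;python3 -m crank '[[0,0,0,1.1],[0,0,0,1.1],[0,0,0,1.1],[0,0,0,1.1],[0,0,0,1.1],[0,0,0,1.1],[0,0,0,1.1],[0,0,0,1.1],[0,0,0,1.1],[0,0,0,1.1]]' >/dev/null;python3 -m crank '[[0,0,0,1.1],[0,0,0,1.1],[0,0,0,1.1],[0,0,0,1.1],[0,0,0,0.3],[0,0,0,0]]' ;python3 -c "
from h import *
stat()
grab('side','s6')
a=cv2.resize(load('side')['img'][220:400,300:440,::-1],None,fx=3,fy=3,interpolation=2)
cv2.imwrite('pics/c6.png',a)"
```

```text
time: 21.23
tool_pos: [0.6571, -0.2254, 0.1479]
tool_rot: [0.0, 0.936, -0.351, 0.0]
contact_force: [-0.6, -0.2, -0.7]
gripper_width: 0.131
time: 22.9
tool_pos: [0.6571, -0.2252, 0.1511]
tool_rot: [0.0, 0.7, 0.714, 0.0]
contact_force: [-0.3, 0.2, -2.2]
gripper_width: 0.13
time: 23.57
tool_pos: [0.657, -0.2251, 0.1523]
tool_rot: [-0.0, 0.365, 0.931, 0.0]
contact_force: [-0.8, 0.6, -1.6]
gripper_width: 0.132
t 23.57 p [ 0.657  -0.2251  0.1523] yaw 137.2 tz [ 0.  0. -1.] j6 -162.2 j1 -25.1 F [-0.8  0.6 -1.6] T [ 0.16  0.09 -0.04] g 0.132
time: 26.57
tool_pos: [0.6574, -0.2256, 0.1937]
tool_rot: [0.0, 0.93, -0.366, 0.001]
contact_force: [-0.1, -0.8, -0.6]
gripper_width: 0.499
t 26.57 p [ 0.6574 -0.2256  0.1937] yaw -43.0 tz [ 0.002 -0.001 -1.   ] j6 17.9 j1 -25.1 F [-0.1 -0.8 -0.6] T [-0.01 -0.    0.01] g 0.499
```

View pics/c6.png

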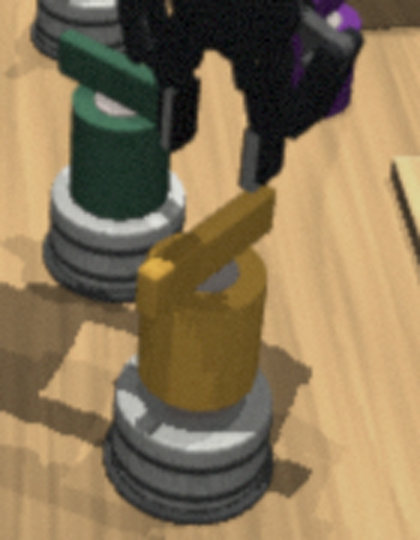

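```bash
python3 -m crank '[[0,0,1,0],[0,0,1,0],[0,0,1,0],[0,0,1,0]]' >/dev/null; python3 -m crank '[[0,0,0,0],[0,0,0,0],[0,0,0,0],[0,0,0,0],[0,0,0,0],[0,0,0,0],[0,0,0,0]]' 0; python3 -m crank '[[0,0,-0.0165,-1.1],[0,0,-0.0165,-1.1],[0,0,-0.0165,-1.1],[0,0,-0.0165,-1.1],[0,0,-0.0165,-1.1],[0,0,-0.0165,-1.1],[0,0,-0.0165,-1.1],[0,0,-0.0165,-1.1],[0,0,-0.0165,-1.1],[0,0,-0.0165,-1.1]]'; python3 -m crank '[[0,0,-0.0165,-1.1],[0,0,-0.0165,-1.1],[0,0,-0.0165,-1.1],[0,0,-0.0165,-1.1],[0,0,0,0]]' ;python3 -c "
from h import *
stat()"; python3 -m crank '[[0,0,-0.2,0],[0,0,-0.2,0],[0,0,-0.3,0],[0,0,-0.3,0],[0,0,0,0]]'; python3 -c "
from h import *
stat()
grab('side','s7')
a=cv2.resize(load('side')['img'][220:400,300:440,::-1],None,fx=3,fy=3,interpolation=2)
cv2.imwrite('pics/c7.png',a)"
```

```text
time: 27.53
tool_pos: [0.6571, -0.2254, 0.1524]
tool_rot: [0.0, 0.931, -0.366, 0.0]
contact_force: [-0.5, -0.8, -1.7]
gripper_width: 0.132
time: 28.37
tool_pos: [0.657, -0.2255, 0.1539]
tool_rot: [0.0, 0.979, 0.203, 0.0]
contact_force: [-0.3, 0.4, -1.7]
gripper_width: 0.126
time: 28.78
tool_pos: [0.6571, -0.2254, 0.1546]
tool_rot: [0.0, 0.908, 0.419, 0.0]
contact_force: [0.5, 0.1, -1.7]
gripper_width: 0.131
t 28.78 p [ 0.6571 -0.2254  0.1546] yaw 49.6 tz [ 0. -0. -1.] j6 -74.6 j1 -25.1 F [ 0.5  0.1 -1.7] T [ 0.09 -0.    0.03] g 0.131
time: 29.2
tool_pos: [0.6575, -0.2256, 0.1657]
tool_rot: [0.001, 0.908, 0.418, 0.001]
contact_force: [0.1, 0.1, -1.2]
gripper_width: 0.127
t 29.2 p [ 0.6575 -0.2256  0.1657] yaw 49.4 tz [ 0.002 -0.001 -1.   ] j6 -74.5 j1 -25.1 F [ 0.1  0.1 -1.2] T [ 0.   -0.02 -0.01] g 0.127
```

View pics/c7.png

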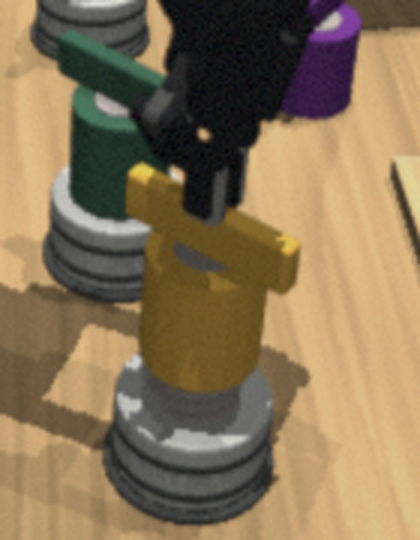

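The cap is off the thread: the neck shows below the skirt at about (190,405). I'll lift the rest of the way.

```bash
python3 -m crank '[[0,0,-0.7,0],[0,0,-1,0],[0,0,-1,0],[0,0,-1,0],[0,0,-1,0],[0,0,-1,0],[0,0,-1,0],[0,0,-1,0],[0,0,-1,0],[0,0,0,0]]'; python3 -c "
from h import *
stat(.441,.027,.25)
grab('side','s8')"
```

```text
time: 30.08
tool_pos: [0.6581, -0.2259, 0.255]
tool_rot: [0.002, 0.908, 0.418, 0.002]
contact_force: [1.1, 0.5, -0.2]
gripper_width: 0.128
t 30.08 p [ 0.6581 -0.2259  0.255 ] yaw 49.5 tz [ 0.004 -0.002 -1.   ] j6 -74.5 j1 -25.1 F [ 1.1  0.5 -0.2] T [-0.02 -0.02 -0.01] g 0.128
need cm [  5.11 -32.94   0.36]
```

View pics/s8.png

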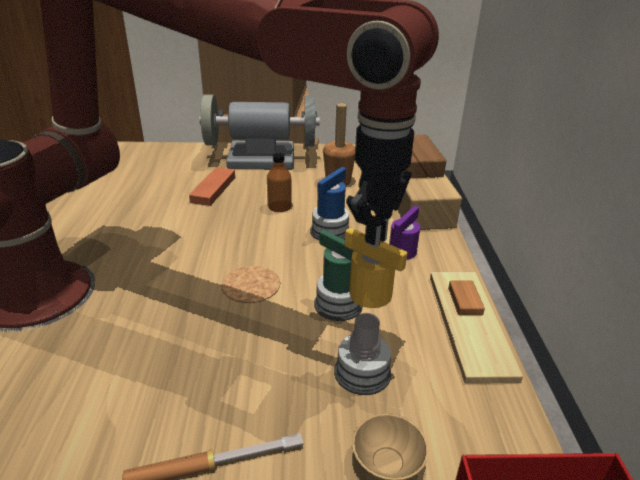

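The cap hangs upright at (373,270), clear of the neck at (367,335). Moving to above the mat.

```bash
python3 -m crank '[[0.15,-1,0,0],[0.3,-1.9,0,0],[0.3,-1.9,0,0],[0.3,-1.9,0,0],[0.3,-1.9,0,0],[0.3,-1.9,0,0],[0.3,-1.9,0,0],[0.3,-1.9,0,0],[0.3,-1.9,0,0],[0.3,-1.9,0,0]]'; python3 -m crank '[[0.3,-1.9,0,0],[0.3,-1.9,0,0],[0.3,-1.9,0,0],[0.3,-1.9,0,0],[0.3,-1.9,0,0],[0.3,-1.9,0,0],[0.3,-1.9,0,0],[0.2,-1.2,0,0],[0,-0.3,0,0],[0,0,0,0]]'; python3 -c "
from h import *
stat(.441,.027,.12)"
```

```text
time: 30.97
tool_pos: [0.5362, -0.0847, 0.25]
tool_rot: [-0.001, 0.908, 0.418, -0.001]
contact_force: [0.3, -0.4, -1.7]
gripper_width: 0.13
time: 31.8
tool_pos: [0.4398, 0.0281, 0.2509]
tool_rot: [0.0, 0.908, 0.419, -0.0]
contact_force: [-0.2, -0.8, -0.8]
gripper_width: 0.133
t 31.8 p [0.4398 0.0281 0.2509] yaw 49.5 tz [-0. -0. -1.] j6 -55.6 j1 -6.0 F [-0.2 -0.8 -0.8] T [-0.   -0.02  0.  ] g 0.133
need cm [-1.000e-02  1.600e-01  1.309e+01]
```

```bash
python3 -m crank '[[0,0.15,1.5,0],[0,0,2,0],[0,0,2,0],[0,0,2,0],[0,0,2,0],[0,0,2,0],[0,0,2,0],[0,0,1.5,0],[0,0,0,0],[0,0,0,0]]'; python3 -c "
from h import *
stat(.441,.027,.0823)
grab('side','s9');grab('top','t9')
a=cv2.resize(load('side')['img'][180:320,190:320,::-1],None,fx=3,fy=3,interpolation=2)
b=cv2.resize(load('top')['img'][260:390,290:410,::-1],None,fx=3,fy=3,interpolation=2)
b=cv2.copyMakeBorder(b,0,30,0,0,0)
cv2.imwrite('pics/c9.png',np.hstack([a,b]))"
```

```text
time: 32.63
tool_pos: [0.4411, 0.0262, 0.1005]
tool_rot: [-0.001, 0.908, 0.418, -0.001]
contact_force: [0.4, -0.5, -0.4]
gripper_width: 0.126
t 32.63 p [0.4411 0.0262 0.1005] yaw 49.4 tz [-0.003  0.    -1.   ] j6 -55.7 j1 -6.3 F [ 0.4 -0.5 -0.4] T [-0.01 -0.01 -0.02] g 0.126
need cm [ 0.06 -0.06  1.82]
```

View pics/c9.png

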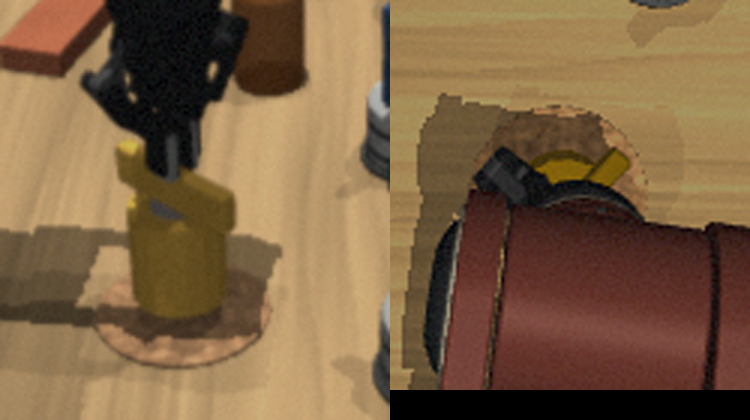

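Seen from the side, the cap is centred over the mat: cap middle x≈178, mat middle x≈182, and the difference is explained by the 18 mm gap. Lowering gently.

```bash
python3 -m crank '[[0,0,0.4,0],[0,0,0.4,0],[0,0,0.4,0],[0,0,0.2,0],[0,0,0.1,0],[0,0,0.1,0],[0,0,0,0],[0,0,0,0]]'; python3 -c "
from h import *
stat(.441,.027,.0823)"
```

```text
time: 33.4
tool_pos: [0.4416, 0.0267, 0.0854]
tool_rot: [0.0, 0.908, 0.418, 0.0]
contact_force: [0.4, -0.4, -0.9]
gripper_width: 0.128
t 33.4 p [0.4416 0.0267 0.0854] yaw 49.5 tz [ 0. -0. -1.] j6 -55.7 j1 -6.2 F [ 0.4 -0.4 -0.9] T [-0.01  0.01  0.02] g 0.128
need cm [-0.01 -0.07  0.31]
```

```bash
python3 -m crank '[[0,0,0.1,0],[0,0,0.1,0],[0,0,0,0],[0,0,0,0]]'; python3 -m crank '[[0,0,0.1,0],[0,0,0,0],[0,0,0,0]]'; python3 -c "
from h import *
stat()
grab('side','s10')
a=cv2.resize(load('side')['img'][180:320,190:320,::-1],None,fx=4,fy=4,interpolation=2)
cv2.imwrite('pics/c10.png',a)"
```

```text
time: 33.73
tool_pos: [0.4415, 0.0267, 0.0833]
tool_rot: [-0.0, 0.908, 0.418, -0.0]
contact_force: [-0.5, -0.9, -1.6]
gripper_width: 0.13
time: 33.98
tool_pos: [0.4415, 0.0267, 0.0823]
tool_rot: [-0.0, 0.908, 0.418, -0.0]
contact_force: [-0.8, 0.6, -2.0]
gripper_width: 0.128
t 33.98 p [0.4415 0.0267 0.0823] yaw 49.5 tz [-0.  0. -1.] j6 -55.7 j1 -6.2 F [-0.8  0.6 -2. ] T [-0.02  0.01  0.01] g 0.128
```

View pics/c10.png

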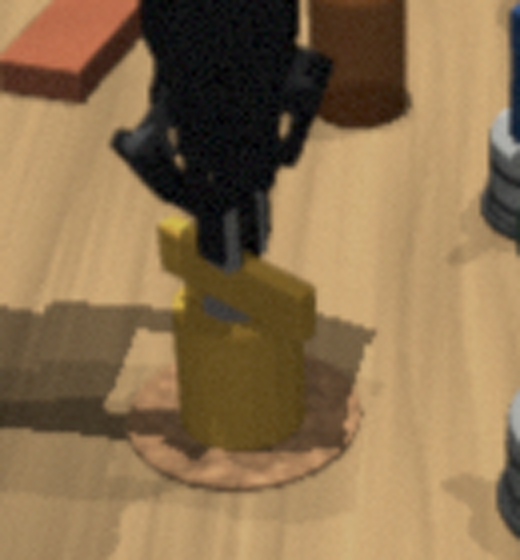

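```bash
python3 -m crank '[[0,0,0.1,0],[0,0,0,0],[0,0,0,0]]'; python3 -m crank '[[0,0,0.1,0],[0,0,0,0],[0,0,0,0]]'; python3 -m crank '[[0,0,0.1,0],[0,0,0,0],[0,0,0,0]]'
```

```text
time: 34.28
tool_pos: [0.4416, 0.0267, 0.0814]
tool_rot: [0.0, 0.908, 0.418, 0.0]
contact_force: [0.4, -0.5, -1.6]
gripper_width: 0.13
time: 34.53
tool_pos: [0.4421, 0.0265, 0.0813]
tool_rot: [0.0, 0.908, 0.418, 0.0]
contact_force: [-2.3, -1.3, 4.5]
gripper_width: 0.128
time: 34.78
tool_pos: [0.4426, 0.0265, 0.0814]
tool_rot: [0.001, 0.908, 0.418, 0.001]
contact_force: [-3.6, -0.5, 9.2]
gripper_width: 0.128
```

Contact registers at TCP z = 0.0813 (9 N). I'll ease off, open and back away.

```bash
python3 -m crank '[[0,0,-0.15,0],[0,0,0,0]]'; python3 -m crank '[[0,0,0,0],[0,0,0,0],[0,0,0,0],[0,0,0,0],[0,0,0,0]]' 0.5;python3 -m crank '[[0,0,-0.5,0],[0,0,-1,0],[0,0,-1,0],[0,0,-1.5,0],[0,0,-2,0],[0,0,-2,0],[0,0,-2,0],[0,0,-2,0],[0,0,-2,0],[0,0,0,0]]'; python3 -c "
from h import *
stat()
grab('side','s11');grab('top','t11')
a=cv2.resize(load('side')['img'][180:320,190:320,::-1],None,fx=3,fy=3,interpolation=2)
b=cv2.resize(load('top')['img'][260:390,290:410,::-1],None,fx=3,fy=3,interpolation=2)
b=cv2.copyMakeBorder(b,0,30,0,0,0)
cv2.imwrite('pics/c11.png',np.hstack([a,b]))"
```

```text
time: 34.95
tool_pos: [0.4419, 0.0265, 0.0813]
tool_rot: [0.0, 0.908, 0.418, 0.0]
contact_force: [-2.3, -0.7, 2.9]
gripper_width: 0.131
time: 35.37
tool_pos: [0.4414, 0.0267, 0.0806]
tool_rot: [-0.0, 0.908, 0.418, -0.0]
contact_force: [0.7, 0.3, 0.1]
gripper_width: 0.501
time: 36.2
tool_pos: [0.4442, 0.0264, 0.2274]
tool_rot: [0.003, 0.908, 0.418, 0.004]
contact_force: [1.5, -0.2, 0.6]
gripper_width: 0.501
t 36.2 p [0.4442 0.0264 0.2274] yaw 49.5 tz [ 0.01  -0.001 -1.   ] j6 -55.7 j1 -6.2 F [ 1.5 -0.2  0.6] T [ 0.02 -0.02 -0.03] g 0.501
```

View pics/c11.png

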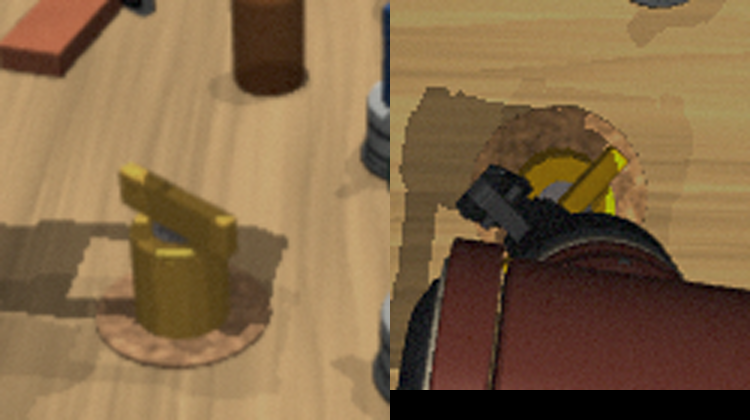

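```bash
python3 -m crank '[[-1.9,1.6,0,0],[-1.9,1.6,0,0],[-1.9,1.6,0,0],[-1.9,1.6,0,0],[-1.9,1.6,0,0],[-1.9,1.6,0,0],[-1.9,1.6,0,0],[-1.9,1.6,0,0],[-1.9,1.6,0,0],[-1.9,1.6,0,0]]'; python3 -m crank '[[0,0,0,0],[0,0,0,0]]' >/dev/null; python3 - <<'E'
from h import *
stat()
grab('side','s12');grab('top','t12')
out=[]
c=np.array((.4415,.0266))
for n,(x0,y0,x1,y1),k in(('top',(290,260,410,390),4),('side',(200,200,300,320),3)):
    im=cv2.resize(load(n)['img'][y0:y1,x0:x1,::-1],None,fx=k,fy=k,interpolation=2)
    th=np.linspace(0,2*np.pi,60)[:-1]
    for r,z,col in((.033,.075,(255,0,255)),(.062,.004,(255,0,0))):
        P=[(proj(n,(c[0]+r*np.cos(t),c[1]+r*np.sin(t),z))-[x0,y0]+.5)*k for t in th]
        cv2.polylines(im,[np.int32(np.array(P)*8)],True,col,1,16,3)
    out.append(cv2.copyMakeBorder(im,0,520-im.shape[0],0,0,0))
cv2.imwrite('pics/c12.png',np.hstack(out))
E
```

```text
time: 37.13
tool_pos: [0.4387, -0.2225, 0.2192]
tool_rot: [-0.001, 0.908, 0.418, -0.001]
contact_force: [-0.1, 0.0, 0.3]
gripper_width: 0.5
t 37.3 p [ 0.4388 -0.222   0.2193] yaw 49.3 tz [-0.002  0.002 -1.   ] j6 -84.9 j1 -35.5 F [0.4 0.4 0.2] T [ 0.01 -0.04  0.01] g 0.499
```

View pics/c12.png

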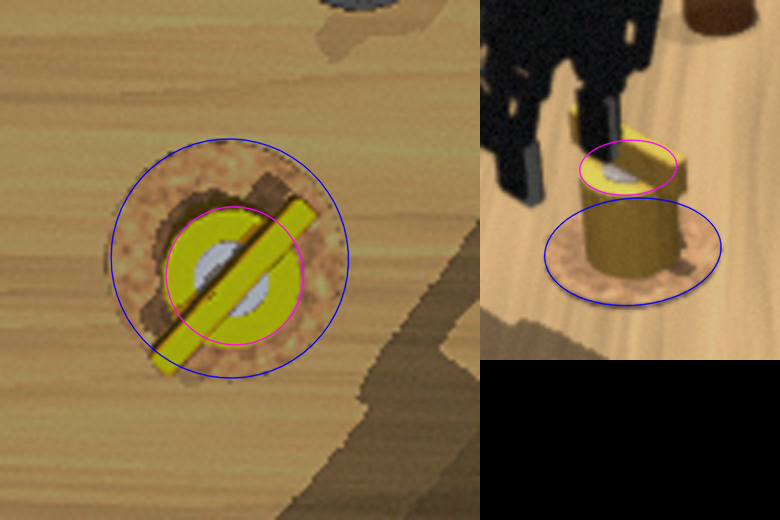

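View pics/t12.png

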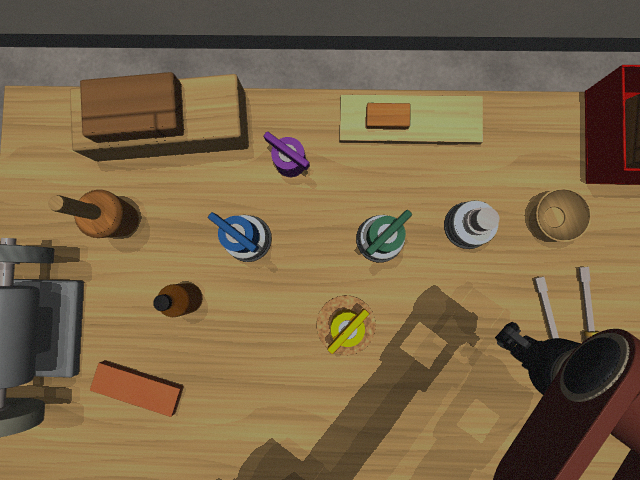

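The cap stands upright, bar on top, at (349,329) in the middle of the mat at (346,325), once its height is allowed for. The bottle still stands at (177,300), and the arm touches nothing.

```bash
python3 -c "
from h import *
manip.job_done();stat()"
```

```text
the job is handed in; nothing more can be done
the job is handed in; nothing more can be done
```

The yellow cap is off its pot and stands upright, bar on top, in the middle of the cork mat. The job is handed in.

- **Unscrewing:** I gripped the bar and turned the cap counter-clockwise in four strokes, about 791° (2.2 turns). The tool rose about 19.5 mm, as the thread should give. The cap then came free with only its own weight (about 2 N) on the wrist.
- **Placing:** I lifted it well above the neck, set it down with about 9 N of contact at most, and backed the arm away.
- **Last checks:** Both cameras show the cap centred on the mat to within about 2 mm. The oil bottle stands where it was, and nothing else has moved. The robot touched nothing and the wrist force read about zero. The clock was at about 37 s, against the 72 s limit.
- **What disagreed:**
  - The two cameras differed by up to about 6 mm on the raw positions of the mat and cap, so I used values in between.
  - On the first grasp the fingertips swung forward onto the cap's top face and lifted the arm about 4 mm, at about 4 N and with no harm done.
  - The status call after hand-in gave only the notice that nothing more can be done, so I have no reading from after it.

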